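# Ready a bench counting scale

## Task

Get the counting scale on the workbench ready for a batch of parts, using only light presses of a fingertip: first switch it on by pressing the far (pan-side) end of its black rocker switch right down, then tap the wide bar-shaped key to tare the empty bin standing on the pan, then tap the round key to go to counting, letting each key come up again. Do not press any key before the scale is on, leave the square key between them alone, and do not touch the pan, the bin or the tools lying around, or the tare will be wrong.

Things in the scene. Friction and masses are not known exactly. Their poses are not given: they have to be found in the camera images.
- scale: Bench counting scale, light grey plastic, 325 (x) x 300 (y) mm, fixed to the bench. Origin: centre of its underside, on the bench; x from the operator's edge (nearest the robot) to the pan, y to the operator's left, z up. The near 115 mm is a deck sloping down to the operator: display along its upper side, rocker at its left end, three grey keys below the display: from left bar, square, round.
- deck: Sloping deck, 116 (x, up the slope) x 300 (y) mm, tilted 0.22 rad. Origin: middle of its flat top surface, 108 mm to the near side of the scale's origin and 78 mm above the bench. z is its outward normal, along which the keys move; y to the operator's left. The display stands 3 mm proud at most.
- power_rocker (a joint): Black rocker switch, 33 mm long up the slope, 22 wide; pin at (-4, 118, 7.5) mm in the deck frame; surround 42 x 30 x 2.5 mm. Value in rad: 0 = off, far wing raised, its end 12 mm above the deck; 0.36 = fully on (on from 0.29), far wing end pressed down 6 mm, to 6 mm above the deck. Takes about 2.5 N at the wing end; past on its rubber seat gives up to 4 mm at 2 N/mm. Stays where left.
- rocker_far_end (a point): Spot to press on the rocker: on the top of its far (pan-side) wing, 12 mm from the pin and 4.5 mm from the wing's end; it moves with the wing (about 4.2 mm down between off and on).
- tare_key (a joint): The wide bar-shaped tare key, 42 mm wide across the deck (y) x 20 mm, light grey. Value in m: 0 = up, 0.006 = fully down, along the inward normal of the deck. Springy: 1.5 N to start, 3.5 N at 2 mm, 7.5 N at the bottom (then a hard stop); counts as pressed beyond 2 mm and springs back when let go.
- tare_key_top (a point): Centre of the tare key's top face, 9 mm above the deck when up, at (-26, 50) mm in the deck's x, y; its axes are those of the deck.
- units_key (a joint): The square key, 20 x 20 mm, in the middle of the row, to be left alone; same spring and travel as the tare key.
- units_key_top (a point): Centre of the square key's top face, 9 mm above the deck, at (-26, -25) mm in the deck's x, y.
- count_key (a joint): The round count key, 24 mm in diameter, at the right end of the row; same spring and travel as the tare key.
- count_key_top (a point): Centre of the round key's top face, 9 mm above the deck when up, at (-26, -95) mm in the deck's x, y; its axes are those of the deck.
- pan: Stainless steel weighing pan, 215 (x) x 290 (y) x 6 mm, behind the deck; origin at the centre of its top face, 100 mm above the bench. Not to be touched.
- bin: Empty grey plastic parts bin, 130 x 100 x 50 mm with a 5 mm lip at one end, 120 g or so, loose on the pan (its top is 150 mm above the bench). Origin at the centre of its underside. Not to be touched.
- hammer: Hammer 260 mm long lying on the bench to the operator's right of the scale, about 30 mm high; origin under the middle of its length, head to its +x end. Bystander.
- impact_driver: Red and black cordless impact driver, 210 mm tall, about 145 x 80 mm in plan, standing on its battery to the left of the scale; origin at the centre of its underside, nose to its +x. Bystander.

How it is judged:
On the way, in this order (a step that is already met when the one before it is completed fails the run):
1. the rocker switch is pressed right over to on, with all three keys up (value of joint power_rocker above 0.29 rad and value of joint each of tare_key, units_key, count_key below 0.001 m), for 0.1 s.
2. then the wide tare key is pressed, the others up (value of joint tare_key above 0.002 m and value of joint count_key below 0.001 m), for 0.05 s.
3. then, with the tare key up again, the round count key is pressed (value of joint count_key above 0.002 m and value of joint tare_key below 0.001 m), for 0.05 s.
At the end, for the whole second after the job is handed in: The rocker is on (0.29 rad or more of 0.36), all three keys are up again (within 1 mm), the bin stands upright at rest on the pan within 8 mm of where it was, and the hammer and driver are within 15 mm of where they were (all of step 1 and distance of bin from where it was at the start of the episode below 0.008 m and z of bin in the frame of pan between -0.004 and 0.004 m and angle between bin's own z axis and vertical below 0.05 rad and linear speed of bin below 0.02 m/s and distance of each of hammer, impact_driver from where it was at the start of the episode below 0.015 m); the robot touches nothing.
It fails at once if a key was pressed (1.5 mm or more) before the scale was switched on (value of joint power_rocker below 0.2 rad and value of joint any of tare_key, count_key above 0.0015 m).
It fails at once if the square key was pressed (1.5 mm or more) (value of joint units_key above 0.0015 m).
It fails at once if the scale was pressed harder than 18 N: not a light touch (contact force between any of the fingers, the arm and scale above 18 N).
It fails at once if the robot touched the pan or the bin (over 0.5 N), or the bin was shifted or lifted by more than 8 mm (contact force between any of the fingers, the arm and pan above 0.5 N or contact force between any of the fingers, the arm and bin above 0.5 N or distance of bin from where it was at the start of the episode above 0.008 m).
It fails at once if a bystander (hammer or driver) was moved by more than 15 mm (distance of any of hammer, impact_driver from where it was at the start of the episode above 0.015 m).
It also fails if it takes over 48 s, if anything falls off the work surface, if the arm or the gripper's body presses on something with over 40 N, if the wrist force passes 120 N, or if a joint passes its speed limit or range.

## Robot

A 7-joint arm with a two-finger parallel gripper is mounted at the origin on the work surface. World frame = base frame: x ahead of the robot, y to its left, z up, the work surface at z = 0. Lengths are in m, angles in rad, forces in N, time in s.
With the tool pointing down it reaches from about 0.425 to 0.825 m from the base axis. Payload 3.6 kg.
Tool frame: the origin (TCP) lies at the very end of the fingers, on their centre line; the grasp point (between the pads) lies 19 mm behind it (arm.hold_point_z is the distance from the TCP to the grasp point, in m); z points along the fingers, y is the line along which they close (so a half turn about z gives the same grasp; the last joint's range is limited). The gripper opens to 93 mm and grips with 3 to 60 N. Pads are 15 mm wide; open, the fingers measure 128 mm over their backs; the gripper's body (75 mm by 188 mm) begins 65 mm behind the grasp point.
Start: joints at [1.228, 0.615, -0.013, 1.423, 0.008, 1.103, -0.04], TCP at [0.203, -0.618, 0.219] pointing down, gripper open.
Joint ranges: [-3.12, 3.12], [-0.3, 2.06], [-1.34, 1.32], [0.26, 2.42], [-1.36, 4.5], [0.01, 1.98], [-2.84, 2.84]. Speed limits (rad/s): [2.79, 2.79, 3.14, 3.14, 3.14, 3.14, 3.14].

## Interface

Orientations are given as a unit quaternion [x, y, z, w].
In Python, from station import arm gives the robot as it stands.
- The arm moves only by the tool step_arm, never from a script. Its argument "deltas" is a list of rows, each a list of 3 entries, a list of its own where there are three numbers: the shift along the tool's x, y, z in cm, then the turn, a rotation vector about the tool's x, y, z in rad, then the opening, from -1 (shut) to 1 (fully open), so that 0 is half open. A call has 1 to 20 rows; each row is the pose to reach, as a shift and turn from the pose commanded when the call began, along the tool's axes at that moment; what a row does not reach only later rows make up. A row lasts 1/12 s, in which the tool goes at most 41.7 mm and 7.16 degrees, less where a joint would pass 70% of its speed; a pose out of reach is approached as far as the arm can. A call with a gripper value outside its range is refused whole. The fingers move at their own pace and stop on an object; "grip_force" is the grip in N (left out, the last holds). Time passes only in rows, so rows that repeat a pose let the fingers close. It gives the time, the measured TCP pose, the force, the opening and the grip force at its end, in the units of the state.
- arm.read_state(): the state, without advancing time (a new reading comes with each control period).
- arm.read_camera(name): name is "scene" or "top"; returns the picture (400x640x3 uint8, red, green, blue); there is no depth.
- arm.get_calibration(name): a dict with "vfov" (degrees; the focal length in pixels is half the picture's height over the tangent of half this angle, whatever the lens; pixels are square), "cx", "cy" (the principal point, pixels), "xyz" and "attitude" of the camera in the world. Camera axes: x right, y down, z forward; pixel columns grow to the right and rows downward; lengths in m; the calibration is good to about 2 mm. A picture is of the moment at which its call begins. get_calibration takes no time and is no camera call.
- arm.hand_in(): hands the job in; it is judged then, once.
Trained networks look in the newest picture that a camera, given by its name, has taken for a name from the list of things; names that differ only in an ending like _2 or _b are one class to them, and where a whole thing is asked for, a point or a joint stands for the part that bears it (a point fixed in the world has none). Each returns a list of dicts, best first, with "conf" (0 to 1); they miss things now and then, are a little off and sometimes report something else, mostly with a low value. They report only what shows in the picture. A call takes as long as a camera call.
- arm.regions_of(camera, query): "region" (400x640 bool, what is visible of it) and "centre" ([row, column] in pixels, amid what is visible of it).
The state is a dict: "time": time; "joints": joint angles; "joint_vel": joint speeds; "effort": joint torques, N m; "position": TCP position; "tool_rot": TCP orientation; "force": force on the tool from outside, world axes, zero at the start; "moment": the same for the moment, N m; "grip_width": finger opening in m; "finger_force": force on a finger pad.
Only numpy, scipy, OpenCV 4.12 (cv2) and the standard library are available. Lean on these libraries where they do the work, as an engineer would, in place of code of your own. Each camera call takes 0.05 s, during which the arm holds its last target. There are 200 camera calls.

## Working session

There is one attempt and no reset: what is moved stays moved. The work goes in short steps, Python scripts to look and compute and a tool call to move; the robot and the scene stay as the last step left them, time stands still between calls to the robot, and variables do not carry over. Pictures are saved under pics/ and viewed, at most 10 in all, crops included, and the job is handed in when it is done.

Besides the shell and the picture viewer there is one more tool, called after ">>>" as a command line: name --argument value ..., lists and objects as JSON in quotes. step_arm: Moves the arm, as the interface text tells. Its arguments: {"type":"object","properties":{"deltas":{"type":"array"},"grip_force":{"type":"number"}},"required":["deltas"]}

```bash
mkdir -p pics; python3 - <<'E'
from station import arm
import cv2,numpy as np
for c in ("scene","top"):
    im=arm.read_camera(c); cv2.imwrite(f"pics/{c}0.png",im[:,:,::-1])
    print(c,arm.get_calibration(c))
    for q in ("power_rocker","tare_key","units_key","count_key","scale","bin","hammer","impact_driver"):
        r=arm.regions_of(c,q)
        print(q,[(round(d["conf"],2),np.round(d["centre"],1).tolist(),int(d["region"].sum())) for d in r[:3]])
print(arm.read_state())
E
```

```text
scene {'vfov': 52.01060210186582, 'cx': 317.9911944489097, 'cy': 196.38722133159754, 'xyz': array([1.15822517, 0.51602141, 0.93615618]), 'attitude': array([ 0.37699986,  0.85962511, -0.31402855, -0.14248453])}
power_rocker [(0.53, [172.1, 354.6], 25)]
tare_key []
units_key []
count_key []
scale [(0.62, [186.8, 273.8], 8741)]
bin [(0.86, [190.0, 297.5], 2040)]
hammer [(0.88, [122.4, 244.6], 575)]
impact_driver [(0.6, [227.0, 394.9], 2384)]
top {'vfov': 56.44543759048424, 'cx': 320.6131593602263, 'cy': 197.40830403407227, 'xyz': array([0.53337513, 0.04118869, 1.0475512 ]), 'attitude': array([-0.70542954,  0.70806534, -0.02252729,  0.02247559])}
power_rocker [(0.69, [200.9, 366.9], 12410)]
tare_key [(0.42, [243.7, 346.5], 133)]
units_key [(0.6, [244.1, 372.6], 62)]
count_key [(0.48, [240.4, 402.3], 46)]
scale [(0.6, [202.2, 369.8], 12080)]
bin [(0.82, [169.2, 336.2], 2424)]
hammer [(0.64, [235.0, 486.3], 1161)]
impact_driver [(0.75, [208.0, 235.4], 2052)]
{'time': 0.9, 'joints': array([ 1.22750402,  0.6148424 , -0.01257946,  1.42341603,  0.00808747,
        1.10340718, -0.04039696]), 'joint_vel': array([-0.00149279, -0.00032013,  0.00188963,  0.00171409, -0.00100517,
        0.00035322, -0.00033824]), 'effort': array([ 5.47127092e-04, -4.58812809e+01,  2.09165015e-01, -1.66034245e+01,
       -6.10236218e-02,  1.30665541e-02,  2.47836942e-05]), 'position': array([ 0.20249153, -0.61761535,  0.21867237]), 'tool_rot': array([ 9.87479720e-01,  1.57746008e-01,  1.54888138e-05, -1.45375145e-05]), 'force': array([-0.09083714, -0.93902826, -0.43712332]), 'moment': array([-0.02229341,  0.02289299,  0.01765436]), 'finger_force': 0.0, 'grip_width': 0.09287342493403729}
```

```bash
python3 - <<'E'
import cv2
a=cv2.imread("pics/top0.png"); cv2.imwrite("pics/topc.png",cv2.resize(a[130:270,280:480],None,fx=4,fy=4,interpolation=cv2.INTER_CUBIC))
E
```

```text
(no output)
```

View pics/top0.png

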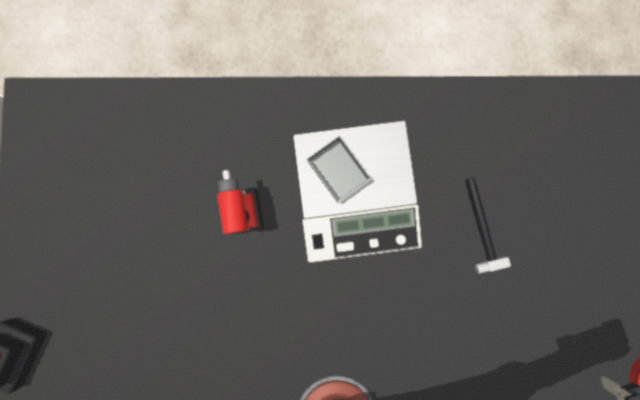

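View pics/topc.png

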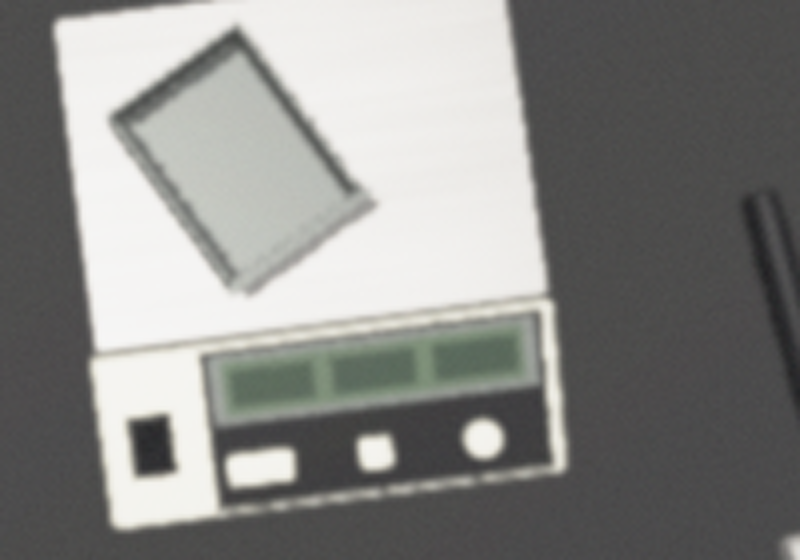

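```bash
cat > h.py <<'E'
import numpy as np
from scipy.spatial.transform import Rotation as R
from scipy.optimize import least_squares
from station import arm
def project(cam,P):
    c=arm.get_calibration(cam); f=200/np.tan(np.radians(c["vfov"]/2))
    q=(np.atleast_2d(P)-c["xyz"])@R.from_quat(c["attitude"]).as_matrix()
    return np.c_[c["cx"]+f*q[:,0]/q[:,2],c["cy"]+f*q[:,1]/q[:,2]]
def deck2world(p,D):  # p = x,y,yaw of scale
    W=np.atleast_2d(D)@R.from_euler("y",-0.22).as_matrix().T+[-.108,0,.078]
    return W@R.from_euler("z",p[2]).as_matrix().T+[p[0],p[1],0]
def move(target,ztool_yaw=None):
    """shift in tool axes (cm) and turn from present pose to target xyz with vertical tool, tool y at angle yaw-90deg"""
    s=arm.read_state(); r=R.from_quat(s["tool_rot"])
    d=r.inv().apply(np.array(target)-s["position"])*100
    t=R.from_euler("z",ztool_yaw)*R.from_euler("x",np.pi)
    return np.round(d,2),np.round((r.inv()*t).as_rotvec(),3)
E
python3 - <<'E'
from h import *
D=np.array([[-26,50,9],[-26,-25,9],[-26,-95,9],[-4,118,3],[-58,150,0],[-58,-150,0],[58,-150,0],[58,150,0]])/1e3
px=np.array([[260,467],[376,453],[483,439],[152,445],[115,527],[566,470],[550,300],[92,354]])
uv=(px+.5)/4-.5+[280,130]
f=lambda p:(project("top",deck2world(p,D))-uv).ravel()
s=least_squares(f,[.6,0,0],loss="soft_l1"); print(s.x); print(f(s.x).reshape(-1,2).round(2))
np.save("p.npy",s.x)
print(deck2world(s.x,np.array([[8.5,118,10],[-26,50,9],[-26,-25,9],[-26,-95,9]])/1e3).round(4))
# driver outline at heights
st=arm.read_state(); print(move([.43,-.1,.25],s.x[2]))
c=arm.regions_of("top","impact_driver")[0]["region"]; r,cc=np.where(c); print(cc.max(),r.min(),r.max(),r[cc==cc.max()])
u=arm.regions_of("scene","power_rocker"); print(u[0]["centre"] if u else 0, project("scene",deck2world(s.x,D)).round(1).tolist())
E
```

```text
[ 0.60905233 -0.05426568  0.11864139]
[[ 0.09 -0.18]
 [-0.06 -0.25]
 [ 0.09 -0.08]
 [-0.17 -0.28]
 [-0.61  0.31]
 [ 0.38  0.45]
 [ 0.91 -0.36]
 [-0.5   0.41]]
[[ 0.4939  0.0508  0.0896]
 [ 0.4687 -0.0206  0.0811]
 [ 0.4776 -0.0951  0.0811]
 [ 0.4859 -0.1646  0.0811]]
(array([ 37.74, -42.1 ,  -3.13]), array([-0.   , -0.   ,  0.198]))
263 171 233 [224 225 226 227]
[172.1, 354.6] [[339.1, 159.3], [318.6, 149.1], [300.2, 139.9], [354.3, 173.9], [372.6, 171.6], [292.2, 131.8], [268.8, 145.4], [352.5, 189.3]]
```

View pics/scene0.png

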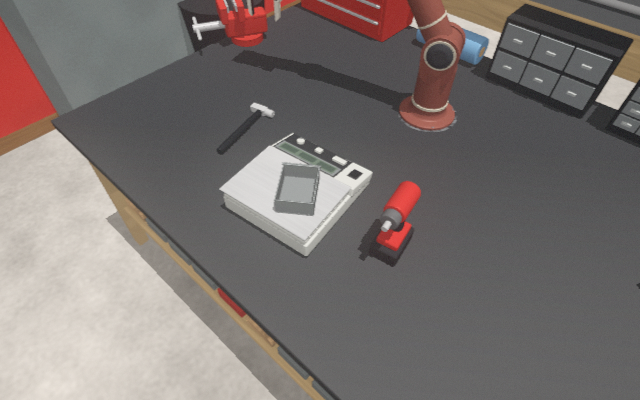

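```bash
python3 - <<'E'
from h import *
print(move([.495,.050,.18],.1186))
E
```

```text
(array([ 48.59, -54.33,   3.87]), array([-0.   , -0.   ,  0.198]))
```

>>> step_arm --deltas '[[[4,-4.4,0],[0,0,0.1],-1],[[7,-7.8,0],[0,0,0.198],-1],[[10,-11.2,0],[0,0,0.198],-1],[[13,-14.5,0],[0,0,0.198],-1],[[15.5,-17.3,0],[0,0,0.198],-1],[[18,-20.1,0],[0,0,0.198],-1],[[20.5,-22.9,0],[0,0,0.198],-1],[[23,-25.7,0],[0,0,0.198],-1],[[25.5,-28.5,0],[0,0,0.198],-1],[[28,-31.3,0],[0,0,0.198],-1],[[30.5,-34.1,0],[0,0,0.198],-1],[[33,-36.9,0.5],[0,0,0.198],-1],[[35.5,-39.7,1],[0,0,0.198],-1],[[38,-42.5,1.5],[0,0,0.198],-1],[[40.5,-45.3,2],[0,0,0.198],-1],[[43,-48.1,2.5],[0,0,0.198],-1],[[45.5,-50.9,3],[0,0,0.198],-1],[[47.5,-53.1,3.5],[0,0,0.198],-1],[[48.6,-54.3,3.9],[0,0,0.198],-1],[[48.6,-54.3,3.9],[0,0,0.198],-1]]' --grip_force 10

```text
time: 2.67
position: [0.4961, 0.0549, 0.1792]
tool_rot: [0.998, 0.063, 0.0, -0.001]
force: [-0.3, -0.3, 0.1]
grip_width: 0.0008
finger_force: 0.0
```

```bash
python3 - <<'E'
from h import *
import cv2
s=arm.read_state(); print(s["time"],s["position"],s["force"],s["grip_width"])
print(move([.495,.050,.105],.1186))
im=arm.read_camera("scene"); cv2.imwrite("pics/s1.png",cv2.resize(im[70:270,230:450,::-1],None,fx=3,fy=3))
E
```

```text
2.6667 [0.49610263 0.05488142 0.17915615] [-0.30015222 -0.2601974   0.12846442] 0.0008101787172384255
(array([-0.18,  0.49,  7.41]), array([-0.003, -0.001,  0.008]))
```

View pics/s1.png

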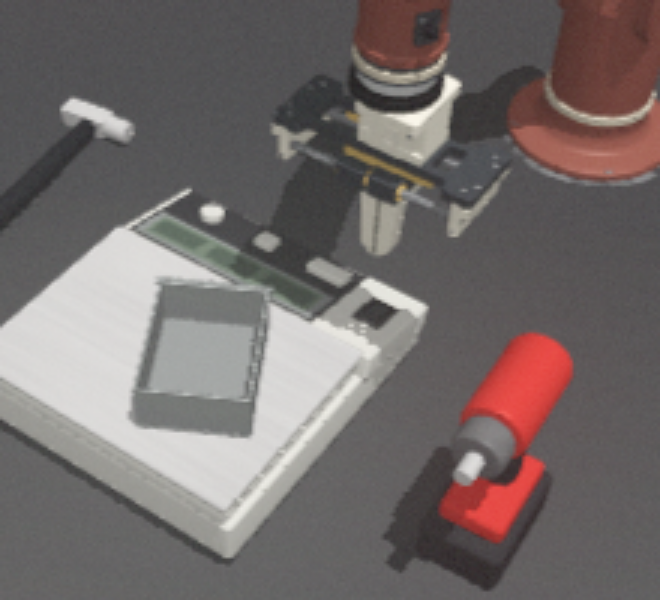

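>>> step_arm --deltas '[[[0,0,2],[0,0,0],-1],[[0,0,4],[0,0,0],-1],[[0,0,6],[0,0,0],-1],[[0,0,7],[0,0,0],-1],[[0,0,7.5],[0,0,0],-1],[[0,0,7.5],[0,0,0],-1],[[0,0,7.5],[0,0,0],-1],[[0,0,7.5],[0,0,0],-1]]'

```text
time: 3.38
position: [0.4958, 0.0492, 0.1057]
tool_rot: [0.998, 0.059, 0.001, 0.0]
force: [0.7, -0.5, -0.4]
grip_width: 0.0006
finger_force: 0.0
```

```bash
python3 - <<'E'
from h import *
import cv2
s=arm.read_state(); print(s["time"],s["position"],s["force"])
print(move([.495,.050,.085],.1186))
im=arm.read_camera("scene"); cv2.imwrite("pics/s2.png",cv2.resize(im[110:230,290:410,::-1],None,fx=5,fy=5,interpolation=cv2.INTER_CUBIC))
E
```

```text
3.3833 [0.49579402 0.04915336 0.10566374] [ 0.66502482 -0.47652211 -0.3833339 ]
(array([-0.07, -0.09,  2.07]), array([ 0.   , -0.002, -0.001]))
```

View pics/s2.png

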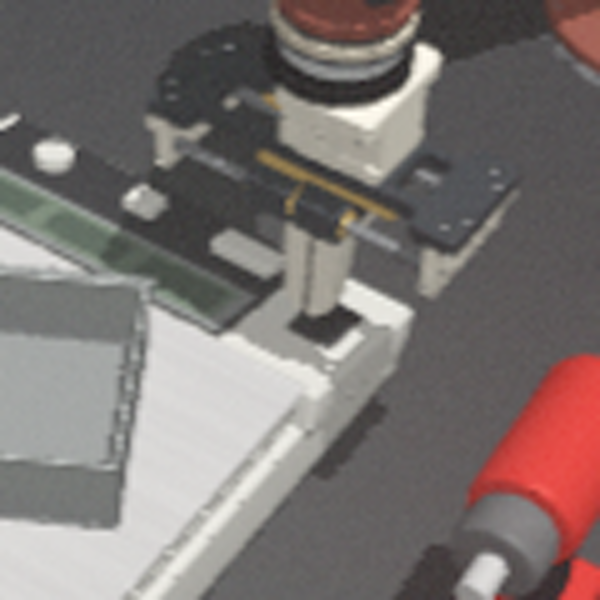

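>>> step_arm --deltas '[[[0,0,0.5],[0,0,0],-1],[[0,0,1.0],[0,0,0],-1],[[0,0,1.2],[0,0,0],-1],[[0,0,1.4],[0,0,0],-1],[[0,0,1.6],[0,0,0],-1],[[0,0,1.8],[0,0,0],-1],[[0,0,1.8],[0,0,0],-1],[[0,0,1.8],[0,0,0],-1]]'

```text
time: 4.1
position: [0.496, 0.0499, 0.0869]
tool_rot: [0.998, 0.059, 0.001, -0.0]
force: [1.9, -0.2, 3.4]
grip_width: 0.0002
finger_force: 1.2
```

>>> step_arm --deltas '[[[0,0,0.1],[0,0,0],-1],[[0,0,0.2],[0,0,0],-1],[[0,0,0.2],[0,0,0],-1],[[0,0,0.2],[0,0,0],-1]]'

```text
time: 4.43
position: [0.4963, 0.05, 0.0854]
tool_rot: [0.998, 0.059, 0.001, -0.0]
force: [2.2, -0.8, 6.9]
grip_width: 0.0001
finger_force: 3.1
```

>>> step_arm --deltas '[[[0,0,0.1],[0,0,0],-1],[[0,0,0.1],[0,0,0],-1],[[0,0,0.1],[0,0,0],-1]]'

```text
time: 4.68
position: [0.4965, 0.05, 0.0846]
tool_rot: [0.998, 0.059, 0.002, -0.0]
force: [2.2, 0.4, 8.5]
grip_width: 0.0009
finger_force: 3.8
```

>>> step_arm --deltas '[[[0,0,-1],[0,0,0],-1],[[0,0,-3.5],[0,0,0],-1],[[0,0,-5],[0,0,0],-1],[[0,3,-5],[0,0,0],-1],[[-1,6,-5],[0,0,0],-1],[[-1.8,7.3,-5],[0,0,0],-1],[[-1.8,7.3,-5],[0,0,0],-1],[[-1.8,7.3,-5],[0,0,0],-1],[[-1.8,7.3,-5],[0,0,0],-1]]'

```text
time: 5.43
position: [0.4853, -0.0234, 0.1335]
tool_rot: [0.998, 0.06, -0.001, -0.001]
force: [0.3, 0.6, -0.2]
grip_width: 0.0005
finger_force: 0.0
```

```bash
python3 - <<'E'
from h import *
import cv2
s=arm.read_state(); print(s["time"],s["position"],s["force"])
print(move([.468,-.0206,.095],.1186))
im=arm.read_camera("scene"); cv2.imwrite("pics/s3.png",cv2.resize(im[110:230,290:410,::-1],None,fx=5,fy=5,interpolation=cv2.INTER_CUBIC))
E
```

```text
5.4333 [ 0.48529495 -0.02343696  0.13348128] [ 0.34260198  0.58010866 -0.19022039]
(array([-1.68, -0.48,  3.85]), array([-0.001,  0.001,  0.002]))
```

View pics/s3.png

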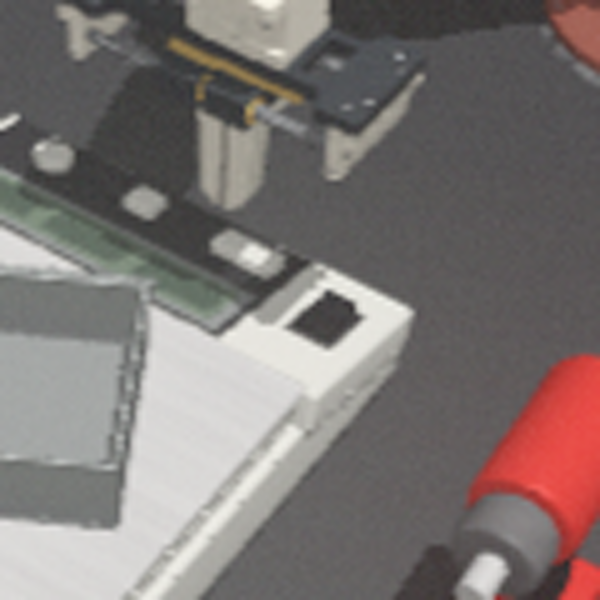

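>>> step_arm --deltas '[[[-0.8,-0.3,0],[0,0,0],-1],[[-1.7,-0.4,0],[0,0,0],-1],[[-1.7,-0.4,1.5],[0,0,0],-1],[[-1.7,-0.4,3],[0,0,0],-1],[[-1.7,-0.4,3.8],[0,0,0],-1],[[-1.7,-0.4,3.8],[0,0,0],-1],[[-1.7,-0.4,3.8],[0,0,0],-1],[[-1.7,-0.4,3.8],[0,0,0],-1]]'

```text
time: 6.15
position: [0.4688, -0.0226, 0.0962]
tool_rot: [0.998, 0.06, 0.0, -0.0]
force: [0.2, 0.9, 0.1]
grip_width: 0.0005
finger_force: 0.0
```

>>> step_arm --deltas '[[[0,0,0.5],[0,0,0],-1],[[0,0,1.0],[0,0,0],-1],[[0,0,1.3],[0,0,0],-1],[[0,0,1.5],[0,0,0],-1],[[0,0,1.6],[0,0,0],-1],[[0,0,1.6],[0,0,0],-1],[[0,0,1.6],[0,0,0],-1]]'

```text
time: 6.73
position: [0.4693, -0.0228, 0.0801]
tool_rot: [0.998, 0.059, 0.001, -0.0]
force: [1.8, 0.0, 4.7]
grip_width: 0.0006
finger_force: 2.4
```

>>> step_arm --deltas '[[[0,0,0.1],[0,0,0],-1],[[0,0,0.15],[0,0,0],-1],[[0,0,0.15],[0,0,0],-1],[[0,0,0.15],[0,0,0],-1]]'

```text
time: 7.07
position: [0.4696, -0.0228, 0.0788]
tool_rot: [0.998, 0.059, 0.001, -0.0]
force: [1.1, 0.8, 6.3]
grip_width: 0.0001
finger_force: 3.0
```

>>> step_arm --deltas '[[[0,0,-1],[0,0,0],-1],[[0,0,-3],[0,0,0],-1],[[0,0,-4],[0,0,0],-1],[[0,4,-4],[0,0,0],-1],[[0,8,-4],[0,0,0],-1],[[0,12,-4],[0,0,0],-1],[[0,14.5,-4],[0,0,0],-1],[[0,14.5,-4],[0,0,0],-1],[[0,14.5,-4],[0,0,0],-1],[[0,14.5,-4],[0,0,0],-1]]'

```text
time: 7.9
position: [0.4849, -0.1655, 0.1176]
tool_rot: [0.998, 0.06, -0.001, -0.001]
force: [-0.4, 0.2, -0.5]
grip_width: 0.0009
finger_force: 0.0
```

```bash
python3 - <<'E'
from h import *
s=arm.read_state(); print(s["time"],s["position"],s["force"])
print(move([.4855,-.1646,.096],.1186))
E
```

```text
7.9 [ 0.48494334 -0.16548546  0.11762422] [-0.44087145  0.16441585 -0.46870392]
(array([ 0.07, -0.08,  2.16]), array([-0.002,  0.002,  0.001]))
```

>>> step_arm --deltas '[[[0,0,1],[0,0,0],-1],[[0,0,2],[0,0,0],-1],[[0,0,2.8],[0,0,0],-1],[[0,0,3.3],[0,0,0],-1],[[0,0,3.6],[0,0,0],-1],[[0,0,3.75],[0,0,0],-1],[[0,0,3.75],[0,0,0],-1],[[0,0,3.75],[0,0,0],-1]]'

```text
time: 8.57
position: [0.4855, -0.1659, 0.0809]
tool_rot: [0.998, 0.06, -0.0, -0.001]
force: [-1.5, 2.0, 4.5]
grip_width: 0.0002
finger_force: 1.9
```

>>> step_arm --deltas '[[[0,0,0.1],[0,0,0],-1],[[0,0,0.2],[0,0,0],-1],[[0,0,0.2],[0,0,0],-1],[[0,0,0.2],[0,0,0],-1]]'

```text
time: 8.9
position: [0.4859, -0.1662, 0.079]
tool_rot: [0.998, 0.06, 0.0, -0.0]
force: [-0.9, 3.2, 5.8]
grip_width: 0.0001
finger_force: 2.8
```

>>> step_arm --deltas '[[[0,0,-1],[0,0,0],-1],[[0,0,-4],[0,0,0],-1],[[0,0,-8],[0,0,0],-1],[[0,4,-11],[0,0,0],-1],[[0,8,-12],[0,0,0],-1],[[0,12,-12],[0,0,0],-1],[[0,16,-12],[0,0,0],-1],[[0,16,-12],[0,0,0],-1],[[0,16,-12],[0,0,0],-1],[[0,16,-12],[0,0,0],-1]]'

```text
time: 9.73
position: [0.5042, -0.3263, 0.1985]
tool_rot: [0.998, 0.059, -0.0, -0.0]
force: [-0.6, 0.1, -0.6]
grip_width: 0.0002
finger_force: 0.0
```

```bash
python3 - <<'E'
from h import *
import cv2
s=arm.read_state(); print(s["time"],s["position"],s["force"])
a=arm.read_camera("top"); b=cv2.imread("pics/top0.png")
im=arm.read_camera("scene")
z=lambda i:cv2.resize(i,None,fx=3.3,fy=3.3,interpolation=cv2.INTER_CUBIC)
cv2.imwrite("pics/f.png",np.hstack([z(im[110:230,290:410,::-1]),z(a[150:270,290:410,::-1])]))
E
```

```text
9.7333 [ 0.50421423 -0.32626825  0.19848507] [-0.55222374  0.08876078 -0.55766547]
```

View pics/f.png

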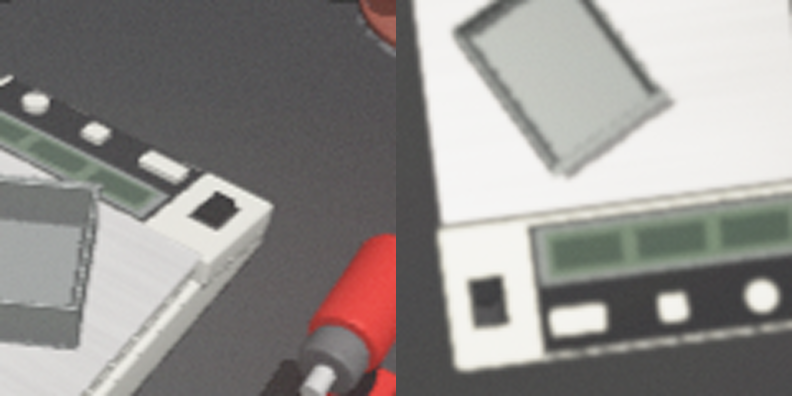

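The final picture shows all three keys up, with the near wing of the rocker raised at about (488,290) in the right-hand panel. The bin has not moved, and the gripper is clear of the scale. I'm handing the job in.

```bash
python3 -c "
from station import arm
print(arm.hand_in())"
```

```text
the job is handed in; nothing more can be done
None
```

I switched the rocker on, then tapped the tare key and the round count key in order, with the highest force reading 8.5 N, and handed the job in at about 10 s; hand-in returned no verdict.

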